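Start the galley food warmer

ROBOT

A 6-joint arm with a two-finger parallel gripper is mounted at the origin on the work surface. World frame = base frame: x ahead of the robot, y to its left, z up, the work surface at z = 0. Lengths are in m, angles in rad, forces in N, time in s.
With the tool pointing down it reaches from about 0.375 to 0.9 m from the base axis. Payload 3.1 kg.
Tool frame: the origin (TCP) lies midway between the tips of the shut fingers; the grasp point (between the pads) lies 19 mm behind it (manip.hold_point_z is the distance from the TCP to the grasp point, in m); z points along the fingers, y is the direction in which the jaws open and shut (so a half turn about z gives the same grasp; the last joint's range is limited). The gripper opens to 85 mm and grips with 20 to 120 N. Pads are 22 mm wide; open, the fingers measure 114 mm over their backs; the gripper's body (76 mm by 85 mm) begins 54 mm behind the grasp point. The pads swing forward as they close: fully open they stand 13 mm farther back than shut.
Start: joints at [1.002, 0.527, 1.433, -0, 1.181, -0.178], TCP at [0.237, 0.578, 0.231] pointing down, gripper open.
Joint ranges: [-3.08, 3.08], [-0.75, 2.2], [0.22, 2.44], [-1.43, 4.57], [0, 2.65], [-2.85, 2.85]. Speed limits (rad/s): [2.79, 2.79, 3.14, 3.14, 3.14, 3.14].

INTERFACE

Orientations are given as a unit quaternion [x, y, z, w].
In Python, from station import manip gives the robot as it stands.
- The arm moves only by the tool drive_tool, never from a script. Its argument "motion" is one flat list of numbers, 7 for each row, row after row: the shift along the tool's x, y, z in mm, then the turn, a rotation vector about the tool's x, y, z in degrees, then the finger opening in mm, from 0 to 85.4. A call has 1 to 8 rows; each row is the pose to reach, as a shift and turn from the pose measured when the call began, along the tool's axes at that moment; what a row does not reach only later rows make up. A row lasts 1/8 s, in which the tool goes at most 62.5 mm and 10.7 degrees, less where a joint would pass 70% of its speed; a pose out of reach is approached as far as the arm can. A call with a gripper value outside its range is refused whole. The fingers move at their own pace and stop on an object; "force" is the grip in N (left out, the last holds). Time passes only in rows, so rows that repeat a pose let the fingers close. It gives the time, the measured TCP pose, the force and the opening at its end, in the units of the state.
- manip.sense(): the state, without advancing time (a new reading comes with each control period).
- manip.snapshot(name): name is "side" or "top"; returns a dict with "color" (400x640x3 uint8, red, green, blue), "fx", "fy", "cx", "cy" (pixels), "view" (4x4, takes a point from world to camera coordinates). Camera axes: x right, y up, looking along -z (the intrinsics and any distortion apply to the point x, -y, -z); pixel columns grow to the right and rows downward; lengths in m; the calibration is good to about 2 mm. A picture is of the moment at which its call begins. There is no depth.
- manip.sign_off(): hands the job in, once; it reports no verdict.
The state is a dict: "t": time; "q": joint angles; "qd": joint speeds; "tau": joint torques, N m; "tcp_pos": TCP position; "tool_rot": TCP orientation; "force": force on the tool from outside, world axes, zero at the start; "ft_torque": the same for the moment, N m; "finger_gap": opening from 0.0 (shut) to 1.0 (fully open).
Only numpy, scipy, OpenCV 4.12 (cv2) and the standard library are available. Lean on these libraries where they do the work, as an engineer would, in place of code of your own. Each camera call takes 0.05 s, during which the arm holds its last target.

TASK

Get the meal heating: shut the food warmer's lid fully over the tins and turn its black selector knob so that it clicks in and rests with its white pointer at the yellow mark. Leave the tins in their wells, and the spare tin, drink can and sauce bottle standing where they are.

Things in the scene. Friction and masses are not known exactly. Their poses are not given: they have to be found in the camera images.
- warmer: Fixed cream food warmer: case 240 (x) by 380 (y) by 80 mm high, with a low yellow carrying handle on its near side. Origin: centre of its underside; x to its far long side, y to the lid end, z up. From y = -0.03 to 0.19 m it is an open compartment with two wells; the tins in them reach z = 0.064 m, below the rim. From y = -0.19 to -0.03 m lies the grey control deck, top at z = 0.080 m.
- dial (a point): Centre of the slate-grey dial plate on the deck (124 mm across, 4 mm thick; point on its top, on the knob's axis), at (0.010, -0.113, 0.084) m in the warmer's frame; axes as the warmer's. Five coloured marks, 40 degrees apart, clockwise seen from above: white (off), blue, green, yellow, red. Green lies straight along +x from here, yellow 40 degrees clockwise of it (to +x and -y).
- yellow_mark (a point): Centre of the yellow mark (18 by 9 mm) on the dial plate, 48 mm from the knob's axis.
- selector_grip (a point): On the knob's upright turning axis, 10 mm below the top of its grip. Black knob: skirt 66 mm across, 5 mm high, and on it a straight-sided grip bar 64 mm long, 16 mm wide, its top 40 mm above the dial plate (124 mm above the counter); take it from above across the 16 mm. Turns with the knob: x along the bar to its pointer end (white line on top and down that end), z up.
- selector (a joint): Knob angle in rad, growing clockwise seen from above. A detent every 40 degrees: white 0, blue 0.698, green 1.396, yellow 2.094, red 2.793; end stops just outside white and red. Leaving a detent takes about 0.06 N m; let go, it snaps to the nearest one. It starts at white, blue or green.
- lid_hinge (a point): Middle of the lid's hinge line, at (0, 0.193, 0.080) m in the warmer's frame; the line runs along the warmer's x axis on its +y end at rim height. Axes as the warmer's.
- lid_edge (a point): Middle of the lid's outer face at its free edge. Cream lid, 240 mm along the hinge, 216 mm from hinge to free edge, outer face 15 mm off the hinge plane, flat but for three 2 mm ribs; a yellow lip 90 mm long, 6 mm thick stands out another 15 mm at the middle of the free edge. Axes turn with the lid: z out of its outer face, -y from hinge to free edge.
- lid (a joint): Lid angle in rad: 0 shut on the rim, growing as the free edge lifts and swings over to the warmer's +y; it starts standing open, near upright (1.25 to 1.75). Stiff hinge (about 0.6 N m): it stays where it is left and needs about 3 N at the edge to move; it can be pushed shut from behind and pressed down.
- meal_tin: Silver tin, 100 mm across, 40 mm high, in the larger well. Origin under its centre, z up.
- side_tin: Silver tin, 76 mm across, 40 mm high, in the smaller well. Origin under its centre, z up.
- spare_tin: Loose silver tin, 100 mm across, 42 mm high, on the counter beyond the warmer. Origin under its centre, z up.
- drink_can: Loose red can with white cap, 66 mm across, 137 mm high, on the counter beyond the warmer. Origin under its centre, z up.
- sauce_bottle: Loose pink bellows bottle with black cap, 60 mm across, 114 mm high, on the counter beside the control deck. Origin under its centre, z up.

How it is judged:
By the outcome, as a careful person would: the job done as asked, in the order asked, and still so for the second after the job is handed in, with the robot touching nothing.
It also fails if it takes over 64 s, if anything falls off the work surface, if the arm or the gripper's body presses on something with over 40 N, if the wrist force passes 120 N, or if a joint passes its speed limit or range.

## Working session

There is one attempt and no reset: what is moved stays moved. The work goes in short steps, Python scripts to look and compute and a tool call to move; the robot and the scene stay as the last step left them, time stands still between calls to the robot, and variables do not carry over. Pictures are saved under pics/ and viewed, and the job is handed in when it is done.

Besides the shell and the picture viewer there is one more tool, called after "Call:" as name(argument=value, ...) on one line, values as JSON. drive_tool: Moves the arm, as the interface text tells. Its arguments: {"type":"object","properties":{"motion":{"type":"array","items":{"type":"number"}},"force":{"type":"number"}},"required":["motion"]}

```bash
ls; mkdir -p pics
python3 - <<'E'
from station import manip
import cv2
for n in("side","top"):
    s=manip.snapshot(n); cv2.imwrite(f"pics/{n}0.png",s["color"][:,:,::-1]); print(n,s["fx"],s["fy"],s["cx"],s["cy"]); print(s["view"]); print([k for k in s])
print(manip.sense()); print(manip.hold_point_z)
E
```

```text
pics
side 389.4585624657263 389.4585624657263 321.59656496968773 199.88941093132047
[[-0.70463018  0.70952192  0.00865699  0.42830991]
 [-0.54671795 -0.55064496  0.63078492  0.2485942 ]
 [ 0.45232266  0.43973716  0.77590943 -1.24979802]
 [ 0.          0.          0.          1.        ]]
['color', 'fx', 'fy', 'cx', 'cy', 'view']
top 406.46087120155704 406.46087120155704 318.1216074482287 198.1625972109174
[[ 0.01720417 -0.99966033 -0.01957634 -0.0218936 ]
 [ 0.99729433  0.01575733  0.07180335 -0.59740305]
 [-0.07147049 -0.02075869  0.99722668 -1.0879187 ]
 [ 0.          0.          0.          1.        ]]
['color', 'fx', 'fy', 'cx', 'cy', 'view']
{'t': 0.1, 'q': array([ 1.00250362e+00,  5.28383052e-01,  1.43379480e+00,  1.38793620e-05,
        1.18138368e+00, -1.78506057e-01]), 'qd': array([-0.00031187, -0.00427159, -0.00015853, -0.00016675, -0.00010591,
       -0.00186987]), 'tau': array([ 1.72939876e-04, -4.43307388e+01, -1.78586286e+01, -2.13164321e-04,
        3.92084738e-03,  8.10033043e-06]), 'tcp_pos': array([0.23711228, 0.57757443, 0.23041885]), 'tool_rot': array([ 1.93664377e-01,  9.81067347e-01, -9.14261713e-04, -3.65081114e-04]), 'force': array([ 0.21330772, -0.83254403, -0.20176527]), 'ft_torque': array([ 0.00196174,  0.0580121 , -0.0152629 ]), 'finger_gap': 0.9995129142513806}
0.0187
```

View pics/side0.png

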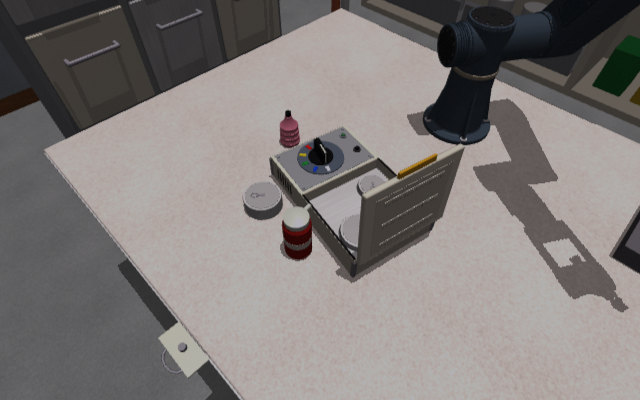

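View pics/top0.png

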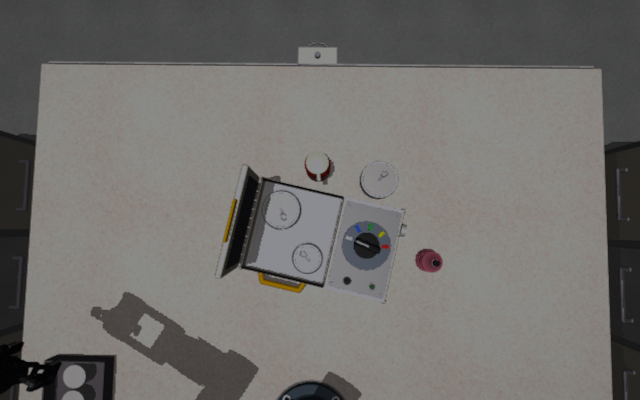

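```bash
cat > h.py <<'E'
import numpy as np, cv2
from station import manip
def ray(s,u,v):
    V=np.array(s["view"]);R=V[:3,:3];o=-R.T@V[:3,3]
    d=R.T@np.array([(u-s["cx"])/s["fx"],-(v-s["cy"])/s["fy"],-1.]);return o,d/np.linalg.norm(d)
def onz(s,u,v,z):
    o,d=ray(s,u,v);return o+d*(z-o[2])/d[2]
def proj(s,p):
    V=np.array(s["view"]);c=V[:3,:3]@np.asarray(p)+V[:3,3]
    return np.array([s["cx"]+s["fx"]*c[0]/-c[2],s["cy"]-s["fy"]*c[1]/-c[2]])
def tri(s1,p1,s2,p2):
    o1,d1=ray(s1,*p1);o2,d2=ray(s2,*p2)
    A=np.stack([d1,-d2],1);t=np.linalg.lstsq(A,o2-o1,rcond=None)[0]
    a=o1+d1*t[0];b=o2+d2*t[1];return (a+b)/2,np.linalg.norm(a-b)
def crop(s,x0,y0,w,h,k,name):
    im=cv2.resize(s["color"][y0:y0+h,x0:x0+w,::-1],None,fx=k,fy=k,interpolation=cv2.INTER_CUBIC);cv2.imwrite(name,im)
E
python3 - <<'E'
from h import *
s=manip.snapshot("top");crop(s,210,150,240,170,3.3,"pics/t1.png")
a=manip.snapshot("side");crop(a,235,100,240,180,3.3,"pics/s1.png")
hsv=cv2.cvtColor(s["color"],cv2.COLOR_RGB2HSV)
reg=np.zeros((400,640),np.uint8);reg[210:280,335:400]=1
for n,lo,hi in(("red",(0,120,90),(6,255,255)),("red2",(172,120,90),(180,255,255)),("yel",(22,120,90),(35,255,255)),("grn",(45,100,60),(80,255,255)),("blu",(105,120,80),(125,255,255))):
    m=cv2.inRange(hsv,lo,hi)*reg
    k,l,st,c=cv2.connectedComponentsWithStats(m)
    for i in range(1,k):
        if st[i,4]>5: print(n,st[i],c[i],onz(s,*c[i],0.084))
E
```

```text
red [382 245   6   3  15] [384.6        245.93333333] [ 0.47401507 -0.1845931   0.084     ]
red2 [383 245   6   4  11] [386.         247.27272727] [ 0.47069201 -0.18816161  0.084     ]
yel [378 231   7   6  26] [381.         233.76923077] [ 0.50469248 -0.17527144  0.084     ]
grn [368 223   5   8  28] [370.14285714 226.75      ] [ 0.52207502 -0.14750711  0.084     ]
blu [355 225   6   8  30] [357.6        228.23333333] [ 0.51774422 -0.11556135  0.084     ]
```

View pics/t1.png

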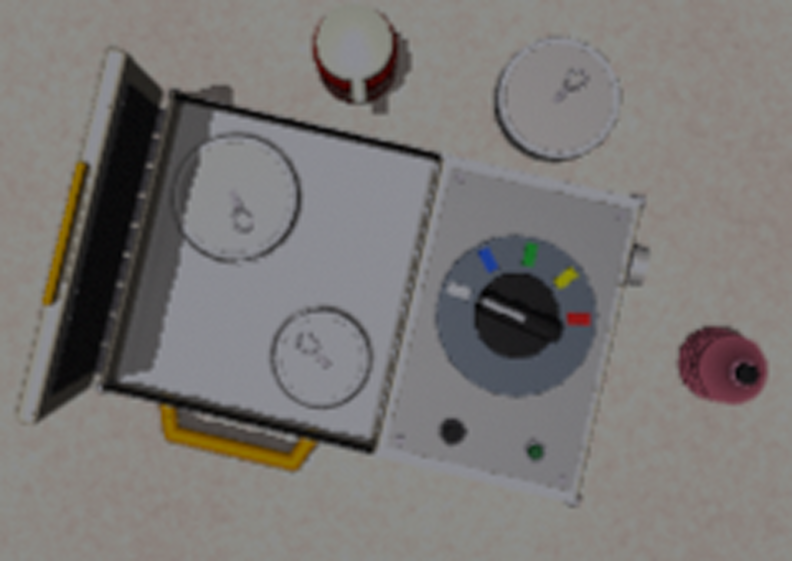

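View pics/s1.png

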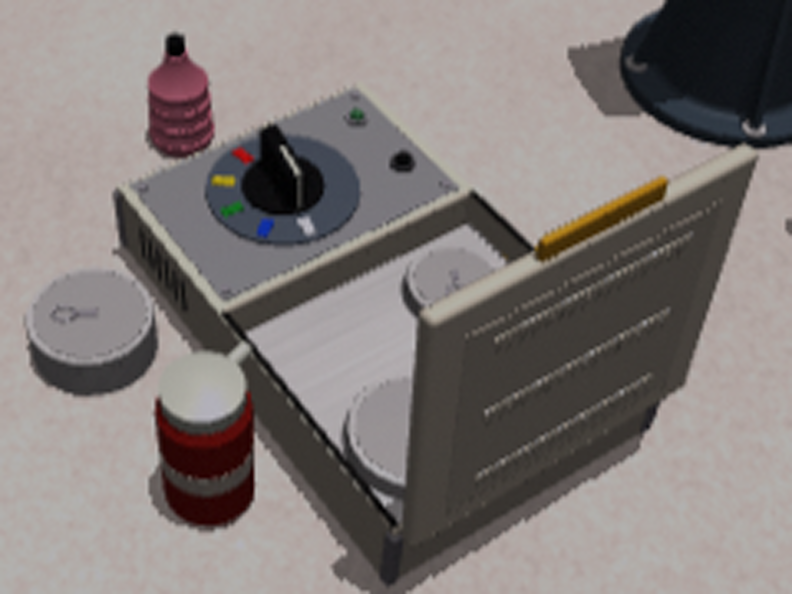

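```bash
cat > m.py <<'E'
from h import *
def marks(s,box):
    hsv=cv2.cvtColor(s["color"],cv2.COLOR_RGB2HSV);x0,y0,x1,y1=box
    reg=np.zeros((400,640),np.uint8);reg[y0:y1,x0:x1]=1;out={}
    for n,rs in dict(red=[((0,120,70),(7,255,255)),((170,120,70),(180,255,255))],yel=[((22,110,70),(35,255,255))],grn=[((45,90,50),(85,255,255))],blu=[((105,120,70),(128,255,255))]).items():
        m=sum(cv2.inRange(hsv,*r) for r in rs)*reg
        k,l,st,c=cv2.connectedComponentsWithStats(m.astype(np.uint8))
        i=1+np.argmax(st[1:,4]);out[n]=(c[i],st[i,4])
    return out
ANG=dict(red=-80,yel=-40,grn=0,blu=40)
E
python3 - <<'E'
from m import *
D=np.array([0.010,-0.113])
for n,box in(("top",(340,215,398,265)),("side",(296,138,345,174))):
    s=manip.snapshot(n);M=marks(s,box);P=[];Q=[]
    for k,(c,a) in M.items():
        P.append(D+0.048*np.array([np.cos(np.radians(ANG[k])),np.sin(np.radians(ANG[k]))]));Q.append(onz(s,*c,0.084)[:2]);print(n,k,c.round(1),a)
    P=np.array(P);Q=np.array(Q);pc=P.mean(0);qc=Q.mean(0)
    H=(P-pc).T@(Q-qc);th=np.arctan2(H[0,1]-H[1,0],H[0,0]+H[1,1])
    R=np.array([[np.cos(th),-np.sin(th)],[np.sin(th),np.cos(th)]]);t=qc-R@pc
    print(n,"yaw",np.degrees(th),"t",t,"dial",R@D+t,"res mm",((Q-(P@R.T+t))*1e3).round(1).tolist())
    W=lambda p:np.r_[R@np.array(p[:2])+t,p[2]]
    for c in [(.12,-.19,.08),(-.12,-.19,.08),(.12,-.03,.08),(-.12,-.03,.08),(.12,.19,.08),(-.12,.19,.08)]: print(c,W(c).round(3),proj(s,W(c)).round(1))
E
```

```text
top red [385.1 246.4] 27
top yel [381.  233.8] 26
top grn [370.1 226.9] 30
top blu [357.6 228.2] 30
top yaw -12.280889022775211 t [ 0.48927095 -0.02505903] dial [ 0.47500651 -0.13760025] res mm [[-0.4, -0.3], [0.3, 0.3], [-0.2, 0.3], [0.2, -0.3]]
(0.12, -0.19, 0.08) [ 0.566 -0.236  0.08 ] [404.7 210.2]
(-0.12, -0.19, 0.08) [ 0.332 -0.185  0.08 ] [384.3 302.5]
(0.12, -0.03, 0.08) [ 0.6  -0.08  0.08] [344. 196.]
(-0.12, -0.03, 0.08) [ 0.366 -0.029  0.08 ] [322.7 287.6]
(0.12, 0.19, 0.08) [0.647 0.135 0.08 ] [261.5 176.8]
(-0.12, 0.19, 0.08) [0.412 0.186 0.08 ] [239.1 267.4]
side red [308.2 146.7] 20
side yel [302.2 154. ] 20
side grn [305.  162.8] 22
side blu [314.9 168.4] 24
side yaw -12.003967875825769 t [ 0.48980601 -0.02410119] dial [ 0.47608566 -0.13671003] res mm [[0.3, 0.4], [0.0, -0.6], [-0.3, 0.1], [0.0, 0.1]]
(0.12, -0.19, 0.08) [ 0.568 -0.235  0.08 ] [269.8 155.4]
(-0.12, -0.19, 0.08) [ 0.333 -0.185  0.08 ] [343.6 123.7]
(0.12, -0.03, 0.08) [ 0.601 -0.078  0.08 ] [301.1 194.3]
(-0.12, -0.03, 0.08) [ 0.366 -0.028  0.08 ] [378.3 156.8]
(0.12, 0.19, 0.08) [0.647 0.137 0.08 ] [354.4 260.4]
(-0.12, 0.19, 0.08) [0.412 0.187 0.08 ] [436.5 212.2]
```

Run:
```python
from m import *
from scipy.spatial.transform import Rotation as Ro
c={};S={}
for n,box in(("top",(215,190,245,260)),("side",(390,145,445,185))):
    s=manip.snapshot(n);hsv=cv2.cvtColor(s["color"],cv2.COLOR_RGB2HSV);x0,y0,x1,y1=box
    m=cv2.inRange(hsv,(15,130,70),(35,255,255));m2=m*0;m2[y0:y1,x0:x1]=m[y0:y1,x0:x1]
    v,u=np.nonzero(m2);c[n]=(u.mean(),v.mean());S[n]=s;print(n,c[n],len(u),u.min(),u.max(),v.min(),v.max())
p,e=tri(S["top"],c["top"],S["side"],c["side"]);print(p,e)
th=np.radians(-12.15);R=np.array([[np.cos(th),-np.sin(th)],[np.sin(th),np.cos(th)]]);t=np.array([.4895,-.0246])
w=R.T@(p[:2]-t);print("warmer",w,p[2]);d=np.array([w[1]-.193,p[2]-.08]);print(d,np.linalg.norm(d),np.hypot(.213,.022))
print("ang",np.degrees(np.arctan2(d[1],-d[0])-np.arctan2(.022,.213)))
for n,z in(("spare",.042),("can",.137)):pass
s=S["top"]
for nm,px,z in(("can",(210+355/3.3,150+42/3.3),.137),("spare",(210+558/3.3,150+97/3.3),.042),("bottle",(210+747/3.3,150+372/3.3),.114)):
    q=onz(s,*px,z);print(nm,q.round(3),"warmer",(R.T@(q[:2]-t)).round(3))
print(Ro.from_quat(manip.sense()["tool_rot"]).as_matrix().round(3))
```

```text
top (np.float64(228.91735537190084), np.float64(220.43801652892563)) 121 223 235 199 241
side (np.float64(416.68023255813955), np.float64(164.78488372093022)) 172 397 436 154 178
[0.52964847 0.16134441 0.30609756] 0.001744463252052636
warmer [1.13095409e-04 1.90229363e-01] 0.30609755786052567
[-0.00277064  0.22609756] 0.2261145331501103 0.21413313615599058
ang 83.400959556174
can [ 0.677 -0.012  0.137] warmer [0.18  0.052]
spare [ 0.649 -0.175  0.042] warmer [ 0.188 -0.113]
bottle [ 0.437 -0.307  0.114] warmer [ 0.008 -0.288]
[[-0.925  0.38  -0.   ]
 [ 0.38   0.925 -0.   ]
 [ 0.    -0.    -1.   ]]
```

```bash
cat >> m.py <<'E'
from scipy.spatial.transform import Rotation as Ro
TH=np.radians(-12.15);RW=np.array([[np.cos(TH),-np.sin(TH)],[np.sin(TH),np.cos(TH)]]);TW=np.array([.4895,-.0246])
def W(x,y,z): return np.r_[RW@np.array([x,y])+TW,z]
def go(p,yaw_y=None):
    st=manip.sense();R=Ro.from_quat(st["tool_rot"])
    sh=R.inv().apply(np.asarray(p)-st["tcp_pos"])*1e3
    rv=None
    if yaw_y is not None:
        a=np.radians(yaw_y);y=np.array([np.cos(a),np.sin(a),0]);z=np.array([0,0,-1.]);x=np.cross(y,z)
        rv=np.degrees((R.inv()*Ro.from_matrix(np.stack([x,y,z],1))).as_rotvec()).round(2)
    return sh.round(1),rv
E
python3 - <<'E'
from m import *
print(W(0,.275,.262),go(W(0,.275,.262),-12.15))
E
```

```text
[0.54737973 0.24423998 0.262     ] (array([-413.6, -191. ,  -30.8]), array([-2.000e-02,  1.000e-02,  7.982e+01]))
```

Call:
drive_tool(motion=[-40,-18,-6,0,0,8,60,-85,-38,-12,0,0,17,40,-130,-60,-18,0,0,26,20,-180,-84,-24,0,0,35,0,-230,-107,-30,0,0,44,0,-280,-130,-31,0,0,53,0,-330,-153,-31,0,0,62,0,-370,-171,-31,0,0,71,0], force=30)

```text
t: 1.4
tcp_pos: [0.5162, 0.2775, 0.2624]
tool_rot: [0.73, 0.684, 0.0, 0.0]
force: [1.1, 0.5, -0.8]
finger_gap: -0.004
```

Run:
```python
from m import *
print(manip.sense()["tcp_pos"],go(W(0,.25,.262),-12.15))
```

```text
[0.51618707 0.27746858 0.26239691] (array([-55.9,  29.6,   0.4]), array([0.03, 0.01, 8.45]))
```

Call:
drive_tool(motion=[-28,15,0,0,0,4.2,0,-56,30,0,0,0,8.4,0,-56,30,0,0,0,8.4,0])

```text
t: 1.78
tcp_pos: [0.5436, 0.2177, 0.2624]
tool_rot: [0.779, 0.627, 0.0, 0.0]
force: [-1.4, -0.2, 0.2]
finger_gap: -0.002
```

Run:
```python
from m import *
st=manip.sense();print(st["tcp_pos"],st["force"],go(W(0,.25,.262),-12.15))
for a in [85,78,70,62,54,46,38,30,22,14,6,0,-2]:
    r=np.radians(a);y=.193-.18*np.cos(r)+.015*np.sin(r)+.012;z=.08+.18*np.sin(r)+.015*np.cos(r)
    print(a,go(W(0,y,z))[0])
for n in("side","top"):
    s=manip.snapshot(n);cv2.imwrite(f"pics/{n}2.png",s["color"][:,:,::-1])
```

```text
[0.54358809 0.21774796 0.26242734] [-1.43898781 -0.18665518  0.19372379] (array([ 1.7, -1.9,  0.4]), array([ 0.06,  0.01, -0.14]))
85 [-44.1  -1.8   1.8]
78 [-66.1  -1.7   3.3]
70 [-90.8  -1.7   8.2]
62 [-114.6   -1.6   16.5]
54 [-137.    -1.6   28. ]
46 [-157.5   -1.5   42.5]
38 [-175.9   -1.5   59.8]
30 [-191.7   -1.5   79.5]
22 [-204.6   -1.5  101.1]
14 [-214.3   -1.5  124.4]
6 [-220.7   -1.5  148.7]
0 [-223.3   -1.5  167.5]
-2 [-223.7   -1.5  173.8]
```

View pics/side2.png

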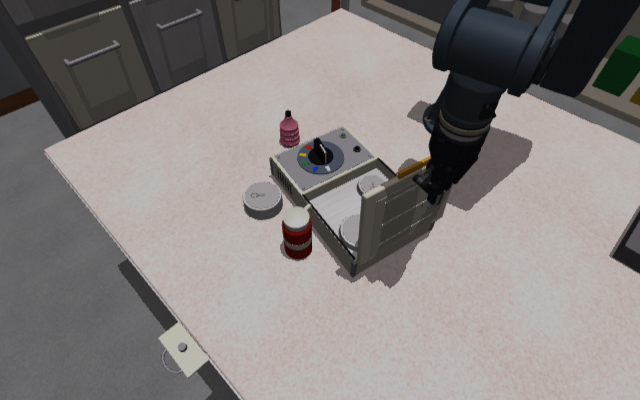

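View pics/top2.png

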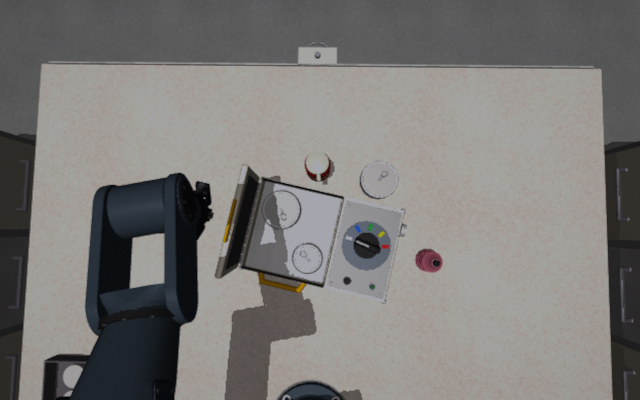

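The side view shows the closed fingers behind the lid's outer face, at about (430,190). In the top view they are just left of the yellow lip, at about (207,200). I'll push along the arc next.

Call:
drive_tool(motion=[-22,-1,1,0,0,0,0,-44,-2,2,0,0,0,0,-55,-2,2,0,0,0,0,-66,-2,3,0,0,0,0,-78,-2,5,0,0,0,0,-91,-2,8,0,0,0,0,-103,-2,12,0,0,0,0,-115,-2,17,0,0,0,0])

```text
t: 2.88
tcp_pos: [0.5164, 0.1066, 0.2453]
tool_rot: [0.778, 0.629, 0.0, 0.0]
force: [-2.1, 1.6, 2.9]
finger_gap: 0.004
```

Run:
```python
from m import *
st=manip.sense();print(st["t"],st["tcp_pos"],st["force"])
for a in [62,54,46,38,30,22,14,6,0,-2]:
    r=np.radians(a);y=.193-.18*np.cos(r)+.015*np.sin(r)+.012;z=.08+.18*np.sin(r)+.015*np.cos(r)
    print(a,go(W(0,y,z))[0])
s=manip.snapshot("side");cv2.imwrite(f"pics/side3.png",s["color"][:,:,::-1])
```

```text
2.875 [0.51639265 0.10661961 0.24532375] [-2.0853357   1.56110736  2.92954144]
62 [-0.2  1.3 -0.6]
54 [-22.6   1.3  10.9]
46 [-43.2   1.3  25.4]
38 [-61.5   1.2  42.7]
30 [-77.3   1.2  62.3]
22 [-90.2   1.2  84. ]
14 [-100.     1.1  107.2]
6 [-106.4    1.1  131.6]
0 [-108.9    1.1  150.3]
-2 [-109.3    1.1  156.6]
```

View pics/side3.png

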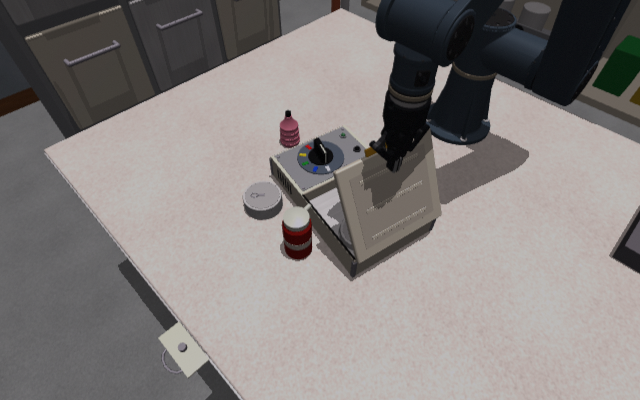

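The lid is tilting as planned, with the fingers on its outer face at about (395,165). I'll continue the push.

Call:
drive_tool(motion=[-22,1,11,0,0,0,0,-43,1,25,0,0,0,0,-61,1,43,0,0,0,0,-77,1,62,0,0,0,0,-90,1,84,0,0,0,0,-96,1,96,0,0,0,0,-100,1,107,0,0,0,0,-103,1,119,0,0,0,0])

```text
t: 3.92
tcp_pos: [0.4956, 0.0038, 0.1254]
tool_rot: [0.778, 0.629, -0.001, 0.001]
force: [0.9, -0.1, 1.4]
finger_gap: 0.006
```

Run:
```python
from m import *
st=manip.sense();print(st["t"],st["tcp_pos"],st["force"])
for a in [14,10,6,3,0,-2]:
    r=np.radians(a);y=.193-.18*np.cos(r)+.015*np.sin(r)+.012;z=.08+.18*np.sin(r)+.015*np.cos(r)
    print(a,go(W(0,y,z))[0])
s=manip.snapshot("side");cv2.imwrite(f"pics/side4.png",s["color"][:,:,::-1])
```

```text
3.925 [0.49558806 0.00379455 0.12543057] [ 0.92438475 -0.07127836  1.36356645]
14 [  4.9   0.  -12.7]
10 [ 1.3  0.  -0.6]
6 [-1.5  0.  11.7]
3 [-3. -0. 21.]
0 [-4.  -0.  30.4]
-2 [-4.4 -0.  36.7]
```

View pics/side4.png

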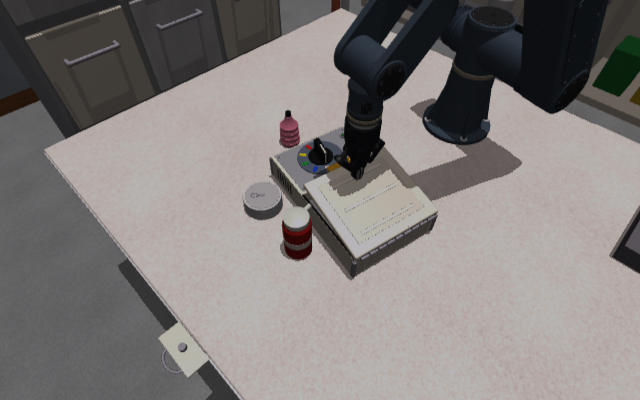

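Call:
drive_tool(motion=[-1,0,10,0,0,0,0,-3,0,18,0,0,0,0,-4,0,24,0,0,0,0,-4,0,28,0,0,0,0,-4,0,31,0,0,0,0])

```text
t: 4.6
tcp_pos: [0.4938, -0.0003, 0.0948]
tool_rot: [0.778, 0.629, -0.001, 0.0]
force: [-6.4, 1.0, 37.1]
finger_gap: -0.001
```

Call:
drive_tool(motion=[0,0,-3,0,0,0,0,0,0,-20,0,0,0,0,0,0,-60,0,0,0,0,0,0,-90,0,0,0,40])

```text
t: 5.1
tcp_pos: [0.4939, -0.0, 0.1858]
tool_rot: [0.778, 0.629, -0.001, 0.0]
force: [0.2, -0.7, -0.3]
finger_gap: 0.198
```

Run:
```python
from m import *
st=manip.sense();print(st["t"],st["tcp_pos"],st["force"],st["q"])
k=W(.010,-.113,.19);print(k,go(k,-22.2))
for n in("side","top"):
    s=manip.snapshot(n);cv2.imwrite(f"pics/{n}5.png",s["color"][:,:,::-1])
    crop(s,*( (235,100,240,180) if n=="side" else (210,150,240,170)),3.3,f"pics/{n}5z.png")
    print(n,[proj(s,W(x,.193-.216,.095)).round(1).tolist() for x in(-.12,.12)])
```

```text
5.1 [ 4.93928953e-01 -3.68530947e-06  1.85849161e-01] [ 0.20842067 -0.68774401 -0.28571213] [-0.22507234  0.42023562  1.80306597 -0.0032634   0.91954007 -0.01195526]
[ 0.47549269 -0.13717351  0.19      ] (array([-138. ,   10.7,   -3.8]), array([-0.06,  0.15, 10.1 ]))
side [[380.7, 154.2], [302.3, 191.9]]
top [[319.9, 287.7], [341.3, 194.8]]
```

View pics/side5z.png

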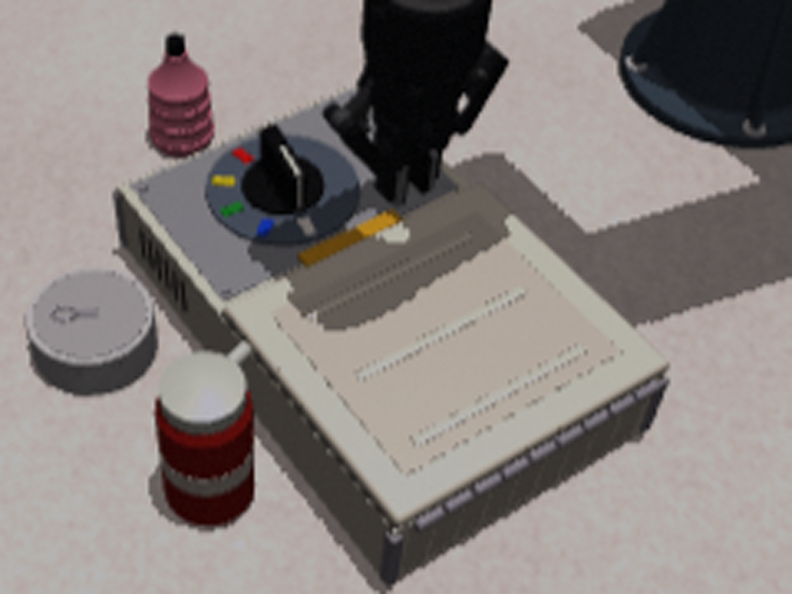

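View pics/top5z.png

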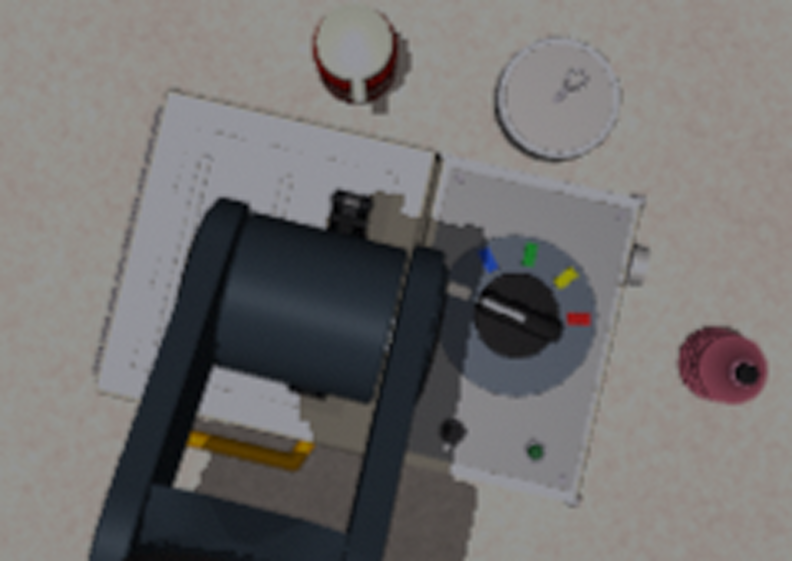

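Call:
drive_tool(motion=[-45,3,-4,0,0,3,60,-92,7,-4,0,0,7,60,-138,11,-4,0,0,10,60,-138,11,-4,0,0,10,60])

```text
t: 5.7
tcp_pos: [0.4775, -0.1403, 0.1911]
tool_rot: [0.831, 0.557, 0.001, 0.003]
force: [-0.2, 1.2, -0.0]
finger_gap: 0.703
```

Run:
```python
from m import *
st=manip.sense();print(st["t"],st["tcp_pos"],st["finger_gap"],st["q"])
k=W(.010,-.113,.097);print(k,go(k,-22.2))
s=manip.snapshot("side");crop(s,235,60,240,180,3.3,"pics/side6z.png")
```

```text
5.7 [ 0.47751485 -0.14030338  0.1910639 ] 0.7029691036908075 [-5.09883327e-01  4.14174005e-01  1.79371919e+00 -1.65771247e-03
  9.28177732e-01 -1.18657462e-01]
[ 0.47549269 -0.13717351  0.097     ] (array([ 2.3, -3.6, 94. ]), array([ 0.3 ,  0.11, -0.16]))
```

View pics/side6z.png

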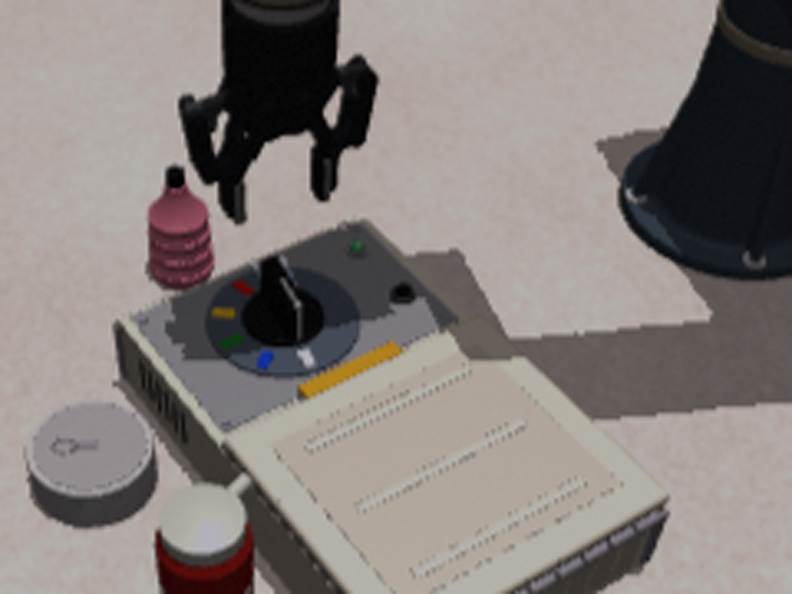

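Call:
drive_tool(motion=[1,-2,30,0,0,0,60,2,-4,60,0,0,0,60,2,-4,85,0,0,0,60,2,-4,94,0,0,0,60,2,-4,94,0,0,0,60])

```text
t: 6.38
tcp_pos: [0.4741, -0.1343, 0.0964]
tool_rot: [0.83, 0.558, 0.0, 0.001]
force: [0.4, -0.6, -0.1]
finger_gap: 0.703
```

Run:
```python
from m import *
st=manip.sense();print(st["t"],st["tcp_pos"],st["finger_gap"],st["force"])
k=W(.010,-.113,.097);print(k,go(k,-22.2))
s=manip.snapshot("side");crop(s,255,70,130,120,5,"pics/side7z.png")
```

```text
6.375 [ 0.47409979 -0.13434416  0.09641623] 0.7025895362483344 [ 0.371591   -0.58486865 -0.1418747 ]
[ 0.47549269 -0.13717351  0.097     ] (array([-2.1,  2.4, -0.6]), array([0.11, 0.05, 0.01]))
```

View pics/side7z.png

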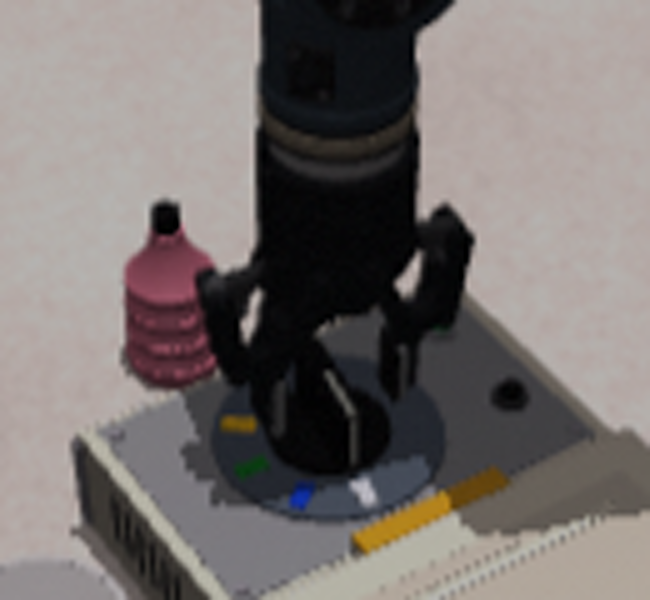

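Call:
drive_tool(motion=[-1,1,0,0,0,0,60,-1,1,0,0,0,0,40,-1,1,0,0,0,0,10,-1,1,0,0,0,0,10,-1,1,0,0,0,0,10,-1,1,0,0,0,0,10], force=40)

```text
t: 7.18
tcp_pos: [0.4759, -0.1365, 0.0977]
tool_rot: [0.83, 0.558, 0.001, 0.003]
force: [0.3, -0.4, 5.4]
finger_gap: 0.181
```

Run:
```python
from m import *
st=manip.sense();print(st["t"],st["tcp_pos"],st["finger_gap"]*85.4,st["force"],st["ft_torque"])
k=W(.010,-.113,.097);print(k,go(k,-22.2))
```

```text
7.175 [ 0.47594438 -0.13650909  0.09765546] 15.483381511859198 [ 0.27904118 -0.41679649  5.40606332] [0.07981722 0.00661572 0.01532873]
[ 0.47549269 -0.13717351  0.097     ] (array([-0.8, -0.2,  0.7]), array([ 0.33,  0.07, -0.01]))
```

Call:
drive_tool(motion=[0,0,-1,0,0,7,10,0,0,-1,0,0,16,10,0,0,-1,0,0,25,10,0,0,-1,0,0,34,10,0,0,-1,0,0,43,10,0,0,-1,0,0,52,10,0,0,-1,0,0,61,10,0,0,-1,0,0,66,10])

```text
t: 8.18
tcp_pos: [0.4755, -0.1358, 0.0977]
tool_rot: [1.0, 0.014, 0.002, 0.001]
force: [2.6, 1.8, -5.0]
finger_gap: 0.179
```

Run:
```python
from m import *
st=manip.sense();print(st["t"],st["tcp_pos"],st["finger_gap"]*85.4,st["force"],st["ft_torque"],st["q"])
k=W(.010,-.113,.097);print(k,go(k,-22.2-120))
s=manip.snapshot("side");crop(s,255,70,130,120,5,"pics/side8z.png")
```

```text
8.175 [ 0.4754581  -0.13583551  0.09772625] 15.315960968877105 [ 2.56612339  1.81995615 -4.96799312] [ 0.32430505 -0.21091616  0.00299636] [-5.04767889e-01  5.71870540e-01  1.87659268e+00  2.04282825e-04
  6.89356616e-01  1.03839960e+00]
[ 0.47549269 -0.13717351  0.097     ] (array([-0. ,  1.3,  0.7]), array([ 1.000e-02, -2.200e-01,  5.377e+01]))
```

View pics/side8z.png

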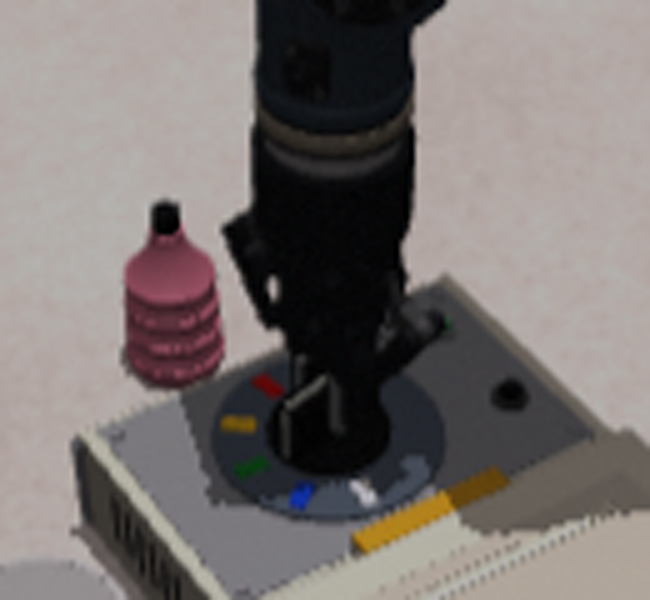

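Call:
drive_tool(motion=[0,0,0,0,0,8,10,0,0,0,0,0,17,10,0,0,0,0,0,26,10,0,0,0,0,0,35,10,0,0,0,0,0,44,10,0,0,0,0,0,51,10,0,0,0,0,0,54,10,0,0,0,0,0,54,10])

```text
t: 9.22
tcp_pos: [0.4757, -0.1352, 0.0977]
tool_rot: [0.897, -0.442, 0.002, -0.001]
force: [3.3, 3.2, 0.5]
finger_gap: 0.175
```

Run:
```python
from m import *
st=manip.sense();print(st["t"],st["tcp_pos"],st["finger_gap"]*85.4,st["force"],st["ft_torque"],st["q"])
k=W(.010,-.113,.097);print(k,go(k,-22.2-120))
s=manip.snapshot("side");crop(s,255,70,130,120,5,"pics/side9z.png")
```

```text
9.225 [ 0.47573277 -0.13524987  0.09768334] 14.97662432613102 [3.32317866 3.23565643 0.49942587] [ 0.66212231 -0.37796779 -0.03082126] [-5.04102101e-01  5.71979513e-01  1.87653565e+00  1.92458650e-03
  6.89315650e-01  1.98080914e+00]
[ 0.47549269 -0.13717351  0.097     ] (array([1.4, 1.4, 0.7]), array([-0.15, -0.17, -0.26]))
```

View pics/side9z.png

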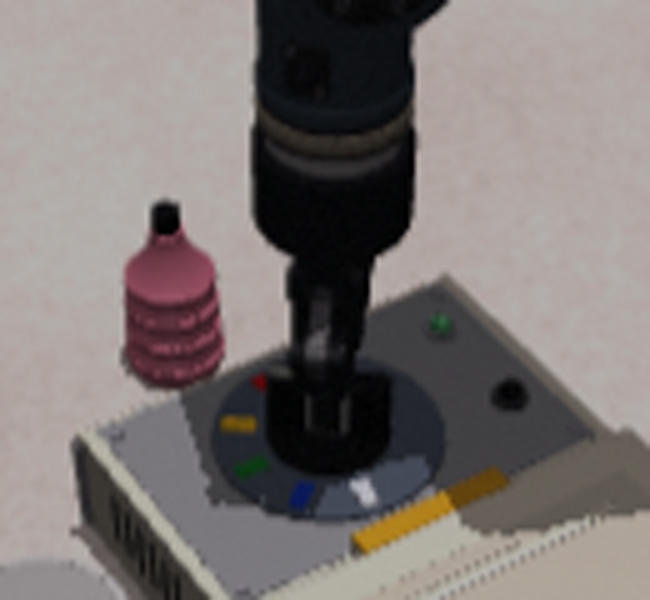

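Call:
drive_tool(motion=[0,0,0,0,0,0,20,0,0,0,0,0,0,35,0,0,0,0,0,0,50,0,0,0,0,0,0,60,0,0,-15,0,0,0,60,0,0,-50,0,0,0,60,0,0,-90,0,0,0,60,0,0,-130,0,0,0,60])

```text
t: 10.28
tcp_pos: [0.475, -0.1351, 0.2299]
tool_rot: [0.897, -0.442, 0.002, -0.0]
force: [0.6, -0.5, -0.1]
finger_gap: 0.699
```

Run:
```python
from m import *
st=manip.sense();print(st["t"],st["tcp_pos"],st["finger_gap"]*85.4,st["force"])
print(go([.35,.3,.3],None))
s=manip.snapshot("side");crop(s,235,100,240,180,3.3,"pics/side10z.png")
```

```text
10.275 [ 0.47503551 -0.13510707  0.22988355] 59.70417080193567 [ 0.59883717 -0.53588639 -0.11318058]
(array([-420.9, -166.2,  -71.2]), None)
```

View pics/side10z.png

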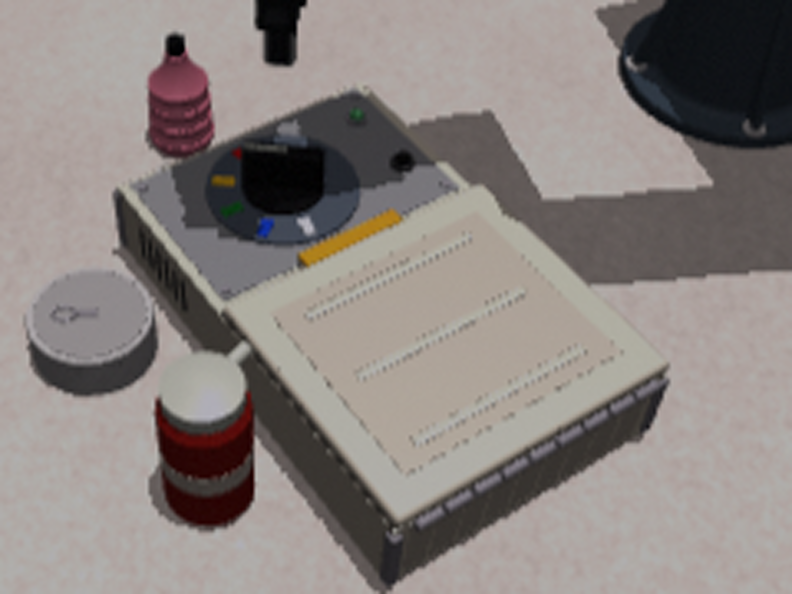

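Call:
drive_tool(motion=[-30,-12,-30,0,0,0,60,-75,-30,-60,0,0,0,60,-120,-50,-70,0,0,0,60,-170,-70,-70,0,0,0,60,-220,-90,-70,0,0,0,60,-270,-110,-70,0,0,0,60,-310,-125,-70,0,0,0,60,-330,-130,-70,0,0,0,60])

```text
t: 11.32
tcp_pos: [0.3776, 0.2066, 0.3022]
tool_rot: [0.898, -0.44, 0.008, -0.001]
force: [-0.4, -1.4, -0.1]
finger_gap: 0.703
```

Run:
```python
from m import *
st=manip.sense();print(st["t"],st["tcp_pos"])
S={n:manip.snapshot(n) for n in("side","top")}
crop(S["side"],255,120,150,110,5,"pics/side11z.png");crop(S["top"],210,150,240,170,3.3,"pics/top11z.png")
# lid free-edge lip triangulated, and knob bar pointer
for n,(x0,y0,x1,y1) in dict(side=(315,155,365,185),top=(315,180,350,290)).items():
    s=S[n];hsv=cv2.cvtColor(s["color"],cv2.COLOR_RGB2HSV);m=cv2.inRange(hsv,(15,130,70),(35,255,255));m2=m*0;m2[y0:y1,x0:x1]=m[y0:y1,x0:x1];v,u=np.nonzero(m2)
    if len(u): print(n,u.mean(),v.mean(),len(u),"pred lip",proj(s,W(0,-.020,.108)))
p=W(.010,-.113,.124)
for n in S:
  for a in(-40,): print(n,"axis",proj(S[n],p),"pointer end",proj(S[n],p+.032*np.r_[np.cos(np.radians(a)+TH),np.sin(np.radians(a)+TH),0]))
```

```text
11.325 [0.37763602 0.20655898 0.30220913]
side 340.37410071942446 171.73381294964028 139 pred lip [344.16300761 169.36115758]
top 334.1904761904762 241.73809523809524 210 pred lip [329.53721888 240.80009547]
side axis [320.43042995 144.37134954] pointer end [308.07552828 143.25833062]
top axis [367.52512647 245.71570346] pointer end [377.92462459 237.84715776]
```

View pics/side11z.png

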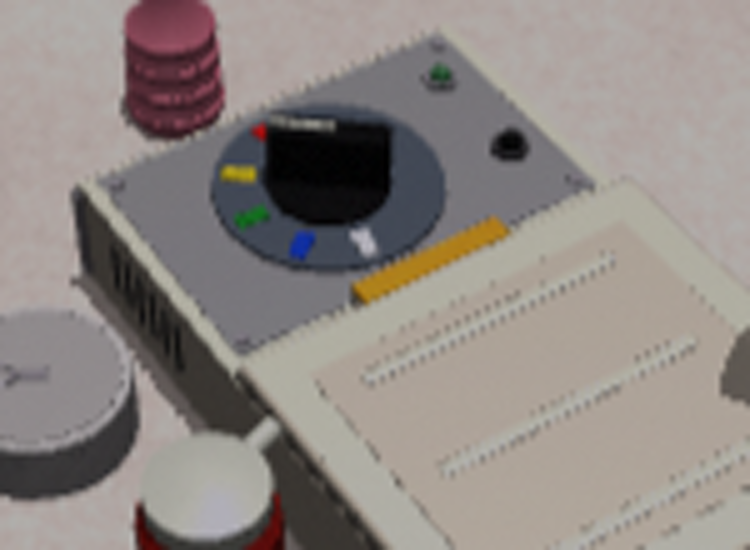

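View pics/top11z.png

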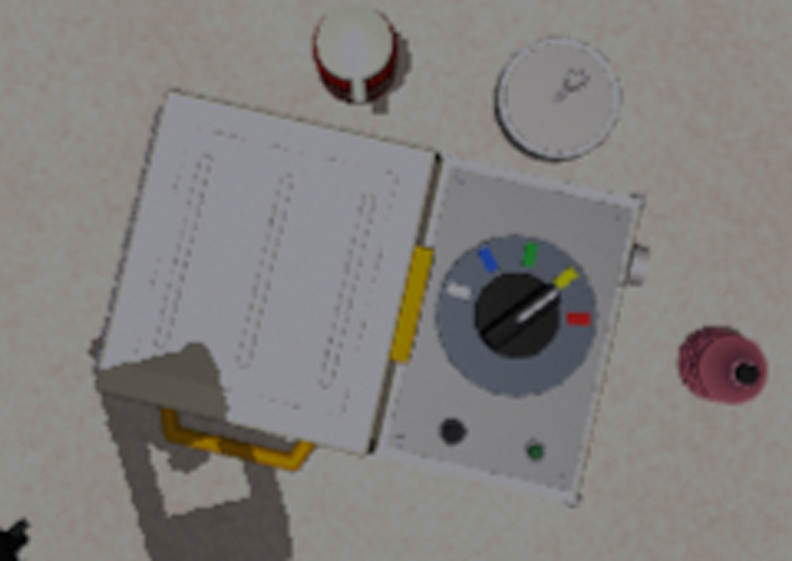

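Run:
```python
from m import *
S={n:manip.snapshot(n) for n in("side","top")}
def w(p): return (RW.T@(p[:2]-TW)).round(4),p[2].round(4)
p,e=tri(S["side"],(340.37,171.73),S["top"],(334.19,241.74));print("lip",w(p),e)
# lid corners at free edge from line fits: cream lid edges / also lid hinge corners
for nm,a,b in (("far free",(235+228/3.3,100+310/3.3),(210+437/3.3,150+152/3.3)),("far hinge",(235+396/3.3,100+517/3.3),(210+170/3.3,150+92/3.3)),("deck far corner",(255+78/5,120+187/5),(210+640/3.3,150+200/3.3))):
    p,e=tri(S["side"],a,S["top"],b);print(nm,w(p),round(e,4))
# lip outline extremes in side/top
for n,(x0,y0,x1,y1) in dict(side=(315,155,365,185),top=(325,220,345,265)).items():
    s=S[n];hsv=cv2.cvtColor(s["color"],cv2.COLOR_RGB2HSV);m=cv2.inRange(hsv,(15,130,70),(35,255,255));m2=m*0;m2[y0:y1,x0:x1]=m[y0:y1,x0:x1];v,u=np.nonzero(m2)
    print(n,u.mean(),v.mean(),len(u),[proj(s,W(0,-.0305,z)).round(1).tolist() for z in(.085,.095,.105)])
```

```text
lip (array([ 0.0004, -0.0328]), np.float64(0.0881)) 0.0016175797739051022
far free (array([ 0.1166, -0.0255]), np.float64(0.0829)) 0.0047
far hinge (array([0.1166, 0.1872]), np.float64(0.0877)) 0.0006
deck far corner (array([ 0.1185, -0.1906]), np.float64(0.0704)) 0.0003
side 340.37410071942446 171.73381294964028 139 [[341.3, 173.1], [341.5, 170.4], [341.7, 167.6]]
top 334.1904761904762 241.73809523809524 210 [[333.5, 241.4], [333.5, 241.6], [333.6, 241.7]]
```

Run:
```python
from station import manip
print(manip.sense()["force"],manip.sense()["qd"].round(3)); print(manip.sign_off())
```

```text
[0.72575664 1.00732592 0.26711725] [-0.027  0.007 -0.004  0.    -0.001  0.002]
the job is handed in; nothing more can be done
None
```

The lid is shut over the tins and the selector knob is at yellow. I handed the job in at about 11.5 s, with the arm clear of everything. No verdict was reported.

- **Lid:** I pushed it over from behind with the closed fingers, then pressed it down. It stopped with the fingertips at z = 0.0948 m and 37 N on the wrist; the shut outer face should be at 0.095 m. That 37 N is close to the 40 N limit for the arm and gripper body, though it was the fingertips that pressed.
- **Knob:** I gripped it across the bar (about 15.5 mm measured), turned it 120° clockwise from white and let go. In the last top view the white pointer lies at the yellow mark. In the side view it matches the yellow position I calculated.
- **Other items:** In the last top view the spare tin, drink can and sauce bottle look unmoved. I couldn't see the tins after shutting the lid, but nothing disturbed their wells.

One check disagreed: the lip showed up 4–5 pixels from where I first expected it. I had assumed it stood up from the lid, but the pictures show it reaching out past the free edge; recalculated that way, it fits to within about 2 pixels. Heights measured from the two views read up to 10 mm low at the hand-picked corners, so for the lid being shut I relied mainly on the press-down.

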